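Release the ratchet clamp on the sample shaker and move the tube rack to the steel tray

ROBOT

A 6-joint arm with a two-finger parallel gripper is mounted at the origin on the work surface. World frame = base frame: x ahead of the robot, y to its left, z up, the work surface at z = 0. Lengths are in m, angles in rad, forces in N, time in s.
With the tool pointing down it reaches from about 0.35 to 0.975 m from the base axis. Payload 4.9 kg.
Tool frame: the origin (TCP) lies midway between the tips of the shut fingers; the grasp point (between the pads) lies 19 mm behind it; z points along the fingers, y is the direction in which the jaws open and shut (so a half turn about z gives the same grasp; the last joint's range is limited). The gripper opens to 85 mm and grips with 20 to 120 N. Pads are 22 mm wide; open, the fingers measure 114 mm over their backs; the gripper's body (76 mm by 85 mm) begins 54 mm behind the grasp point. The pads swing forward as they close: fully open they stand 13 mm farther back than shut.
Start: joints at [-1.258, 0.053, 1.613, -0, 1.476, -0.119], TCP at [0.262, -0.568, 0.231] pointing down, gripper open.
Joint ranges: [-3.01, 3.01], [-1.01, 2.22], [0.06, 2.58], [-1.02, 4.17], [0.09, 2.62], [-3.14, 3.14]. Speed limits (rad/s): [2.57, 2.57, 3.14, 3.14, 3.14, 3.14].

INTERFACE

Orientations are given as a rotation vector (axis times angle).
In Python, from station import ctrl gives the robot as it stands.
- The arm moves only by the tool play_rows, never from a script. Its argument "motion" is a list that holds one entry, the list of rows, each a list of 7 numbers: the closure, from -1 (fully open) to 1 (shut), then the shift along the tool's x, y, z in cm, then the turn, a rotation vector about the tool's x, y, z in degrees. A call has 1 to 20 rows; each row is the pose to reach, as a shift and turn from the pose measured when the call began, along the tool's axes at that moment; what a row does not reach only later rows make up. A row lasts 1/8 s, in which the tool goes at most 62.5 mm and 10.7 degrees, less where a joint would pass 70% of its speed; a pose out of reach is approached as far as the arm can. A call with a gripper value outside its range is refused whole. The fingers move at their own pace and stop on an object; "newtons" is the grip in N (left out, the last holds). Time passes only in rows, so rows that repeat a pose let the fingers close. It gives the time, the measured TCP pose, the force and the opening at its end, in the units of the state.
- ctrl.get_obs(): the state, without advancing time (a new reading comes with each control period).
- ctrl.get_image(name): name is "side" or "top" or "wrist"; returns a dict with "color" (480x640x3 uint8, red, green, blue), "mtx" (3x3 intrinsics, pixels), "D" ([k1, k2, p1, p2, k3] as OpenCV has them; the pictures are not rectified), "T" (4x4, takes a point from camera to world coordinates). Camera axes: x right, y up, looking along -z (the intrinsics and any distortion apply to the point x, -y, -z); pixel columns grow to the right and rows downward; lengths in m; the calibration is good to about 2 mm. A picture is of the moment at which its call begins. There is no depth.
- ctrl.finish_job(): hands the job in, once; it reports no verdict.
The state is a dict: "t": time; "q": joint angles; "dq": joint speeds; "effort": joint torques, N m; "tool_pos": TCP position; "tool_rot": TCP orientation; "contact_force": force on the tool from outside, world axes, zero at the start; "wrist_torque": the same for the moment, N m; "opening": finger opening in m.
Only numpy, scipy, OpenCV 4.12 (cv2) and the standard library are available. Lean on these libraries where they do the work, as an engineer would, in place of code of your own. Each camera call takes 0.05 s, during which the arm holds its last target.

TASK

The samples on the shaker are ready: squeeze the clamp's pawl lever to lift its tooth, pull the clamp bar all the way back, and let go so that the tooth drops back into the notches. Then lift the tube rack off by its fin, keep it upright, and set it down gently inside the shallow steel tray, flat on the tray's floor. Leave the bottles, boxes and other things on the bench where they stand, and do not shift the rack before the clamp is back.

Things in the scene. Friction and masses are not known exactly. Their poses are not given: they have to be found in the camera images.
- shaker: fixed white sample shaker, 280 mm long (its x), 170 mm wide (its y), flat dark deck 62 mm above the bench. Origin on the bench, 5 mm ahead of the middle of its length; z up; +x points roughly away from the robot, to the fixed jaw; the clamp slides back along -x. From +x to -x along y = 0: jaw, tube rack, clamp bar, fixed plate, pawl lever. Two stops 8 mm high stand beside the rack at y = +-74 mm.
- jaw_top (a point): middle of the top of the fixed jaw, a wall 14 mm thick (shaker's x), 130 mm wide, 30 mm above the deck, just ahead of the rack's foot.
- bar_mid (a point): middle of the top of the clamp bar's steel crossbar, 16 mm thick (shaker's x), 124 mm long (y), 24 mm above the deck; its front lip overlaps the rack's foot by about 11 mm, so the rack cannot be lifted until the bar is back. A stem 36 mm wide runs back (shaker's -x) from it over a steel notched strip and carries the fixed plate and the pawl lever.
- clamp_bar (a joint): slide of the clamp bar in m: 0 clamped on the rack, grows as it slides back (shaker's -x), 0.048 fully back at its end stop. Notches every 8 mm; with the pawl's tooth down the bar is locked both ways. With the tooth lifted it slides with about 2.5 N of friction and stays where it is left. The last notch is wide: let go anywhere from 0.040 to 0.048, the tooth falls into it.
- pawl (a joint): angle of the pawl in rad: 0 tooth down in the notches, grows to 0.42 (stop) as the lever is squeezed towards the fixed plate; the tooth is clear of the notches above about 0.22. Sprung: about 1.5 N at the lever when down and 4 N when fully squeezed; it falls back when let go.
- plate_top (a point): middle of the top edge of the fixed upright plate on the clamp bar's stem: plate 6 mm thick (shaker's x), 30 mm wide (y), top 86 mm above the deck; it rises from the stem, whose top is 29 mm above the deck here. It is rigid with the bar.
- lever_top (a point): middle of the top edge of the pawl's upright lever, 6 mm thick (shaker's x), 24 mm wide (y), top 86 mm above the deck; hinge along y, 24 mm above the deck. At rest it stands 38 mm (centre to centre) behind (shaker's -x) the fixed plate: 44 mm over both. Squeezed fully, both measure about 27 mm over, 20 mm below the top. About 100 mm of free room up to the rack's tubes.
- tube_rack: loose tube rack, 0.3 to 0.5 kg: grey foot 72 mm (its x) x 124 mm (its y) x 12 mm, on it a white block 40 x 116 mm up to 47 mm, eight capped tubes up to 85 mm, and in the middle an upright carrying fin, 12 mm thick (x), 30 mm wide (y), up to 125 mm. Origin: middle of the underside. It starts on the deck 72 mm ahead (+x) of the shaker's origin, axes along the shaker's.
- fin_top (a point): middle of the top edge of the rack's carrying fin, 125 mm above the rack's underside. The tubes end 40 mm below this point, so the top of the fin is free to grip across its 12 mm (rack's x).
- tray: fixed shallow steel tray, outside 96 mm (its x) x 148 mm (its y) x 26 mm tall, walls 6 mm, inside 84 x 136 mm: the rack goes in with 6 mm to spare on each side, its long side along the tray's, either way round. Origin: middle of the underside; z up.
- tray_in (a point): centre of the tray's inner floor, about 6 mm above the bench.
- tall_bottle: bystander: amber glass bottle with a black cap, upright, 60 mm across, 150 mm tall, on the bench about 120 mm beyond the tray. Origin: centre of the underside
- slide_box: bystander: flat white box, 36 x 96 x 30 mm tall, on the bench just before the tray. Origin: centre of the underside
- white_bottle: bystander: white plastic bottle, 48 mm across, 120 mm tall, on the bench between shaker and tray. Origin: centre of the underside
- jar: bystander: clear jar with a white lid, 54 mm across, 75 mm tall, on the bench between shaker and tray. Origin: centre of the underside
- tip_box: bystander: clear cube-like box, 50 x 50 x 55 mm tall, on the bench between shaker and tray. Origin: centre of the underside
- beaker: bystander: open glass beaker, 68 mm across, 85 mm tall, out to one side on the bench. Origin: centre of the underside
- timer: bystander: white bench timer, 70 x 30 x 55 mm tall, out to one side on the bench. Origin: centre of the underside
There are look-alikes about, which are no part of the job. Leave any blue or purple look-alike of the tube_rack alone.

How it is judged:
On the way, in this order (a step that is already met when the one before it is completed fails the run):
1. the pawl's tooth is lifted (pawl beyond 0.22 rad) with the rack still in its place (within 12 mm) (value of joint pawl above 0.22 rad and distance of tube_rack from where it was at the start of the episode below 0.012 m), for 0.1 s.
2. the clamp bar has slid at least 38 mm back with the rack still in its place (within 12 mm) and the tooth is down again (below 0.08 rad) (value of joint clamp_bar above 0.038 m and value of joint pawl below 0.08 rad and distance of tube_rack from where it was at the start of the episode below 0.012 m), for 0.1 s.
3. the rack is lifted off, its underside more than 30 mm above the deck (height (world z) of tube_rack above 0.092 m), for 0.2 s.
At the end, for the whole second after the job is handed in: The tube rack stands at rest flat on the tray's floor (height within 5 mm, middle within 15 mm of the tray's middle, tilt under 0.05 rad), the clamp bar is at least 38 mm back and the pawl's tooth is down (below 0.08 rad) (z of tube_rack in the frame of tray_in between -0.005 and 0.005 m and horizontal distance between tube_rack and tray_in below 0.015 m and angle between tube_rack's own z axis and vertical below 0.05 rad and linear speed of tube_rack below 0.02 m/s and value of joint clamp_bar above 0.038 m and value of joint pawl below 0.08 rad); the robot touches nothing.
It fails at once if the tube rack is tipped by more than 0.4 rad (angle between tube_rack's own z axis and vertical above 0.4 rad).
It fails at once if the rack is slammed into the tray (contact force above 60 N) (contact force between tube_rack and tray above 60 N).
It fails at once if the rack is let go over the tray with its underside more than 12 mm above the tray's floor (contact force between the fingers and tube_rack below 0.3 N and horizontal distance between tube_rack and tray_in below 0.06 m and z of tube_rack in the frame of tray_in above 0.012 m).
It fails at once if a bystander is shifted by more than 25 mm or knocked over (distance of any of tall_bottle, slide_box, white_bottle, jar, tip_box, beaker, timer from where it was at the start of the episode above 0.025 m or angle between any of tall_bottle, slide_box, white_bottle, jar, tip_box, beaker, timer's own z axis and vertical above 0.5 rad).
It also fails if it takes over 54 s, if anything falls off the work surface, if the arm or the gripper's body presses on something with over 40 N, if the wrist force passes 120 N, or if a joint passes its speed limit or range.

## Working session

There is one attempt and no reset: what is moved stays moved. The work goes in short steps, Python scripts to look and compute and a tool call to move; the robot and the scene stay as the last step left them, time stands still between calls to the robot, and variables do not carry over. Pictures are saved under pics/ and viewed, and the job is handed in when it is done.

Besides the shell and the picture viewer there is one more tool, called after "Emit:" in YAML: its name, and indented under it one key for each argument. play_rows: Moves the arm, as the interface text tells. Its arguments: {"type":"object","properties":{"motion":{"type":"array"},"newtons":{"type":"number"}},"required":["motion"]}

```bash
mkdir -p pics; ls; python3 - <<'E'
from station import ctrl
import cv2
print(ctrl.get_obs())
for n in ["side","top","wrist"]:
    d=ctrl.get_image(n); cv2.imwrite(f"pics/{n}0.png",d["color"][:,:,::-1]); print(n,d["mtx"],d["D"],d["T"])
E
```

```text
pics
{'t': 0.0, 'q': array([-1.25801023e+00,  5.33426130e-02,  1.61427975e+00, -6.91387473e-06,
        1.47603442e+00, -1.19016056e-01]), 'dq': array([ 0.0006074 ,  0.00231865,  0.00020178, -0.00089845,  0.00086092,
       -0.00048032]), 'effort': array([-1.95075285e-03, -3.93694282e+01, -3.70172489e+01, -2.61788746e-04,
        7.00308665e-03, -1.69698666e-05]), 'tool_pos': array([ 0.26136296, -0.56703754,  0.23008038]), 'tool_rot': array([-3.06665033e+00, -6.72577119e-01,  3.24189258e-04]), 'contact_force': array([0.42940639, 0.01537213, 0.21888667]), 'wrist_torque': array([ 0.01071111,  0.03565678, -0.04566213]), 'opening': 0.08494408904775137}
side [[544.69202191   0.         310.60463413]
 [  0.         544.69202191 237.31359894]
 [  0.           0.           1.        ]] [0.04080135 0.         0.         0.         0.        ] [[-0.78270749  0.34408698 -0.51862619 -0.23013796]
 [-0.62225644 -0.41538107  0.66351751  0.93696485]
 [ 0.01288024  0.84205862  0.53923222  0.89972451]
 [ 0.          0.          0.          1.        ]]
top [[457.9681697    0.         323.31494125]
 [  0.         457.9681697  233.76578487]
 [  0.           0.           1.        ]] [-0.0839279  0.         0.         0.         0.       ] [[ 0.02877748  0.99764022 -0.0623366   0.43745809]
 [-0.99951534  0.02797876 -0.01364856 -0.02778501]
 [-0.01187225  0.06269915  0.99796186  1.22165932]
 [ 0.          0.          0.          1.        ]]
wrist [[398.1487542    0.         322.95477706]
 [  0.         398.1487542  236.62928548]
 [  0.           0.           1.        ]] [0.01341829 0.         0.         0.         0.        ] [[ 0.41801272  0.87469669  0.24529792  0.32349145]
 [-0.90843863  0.40312255  0.11059593 -0.53901479]
 [-0.00214723 -0.26906861  0.96311862  0.37164932]
 [ 0.          0.          0.          1.        ]]
```

View pics/side0.png

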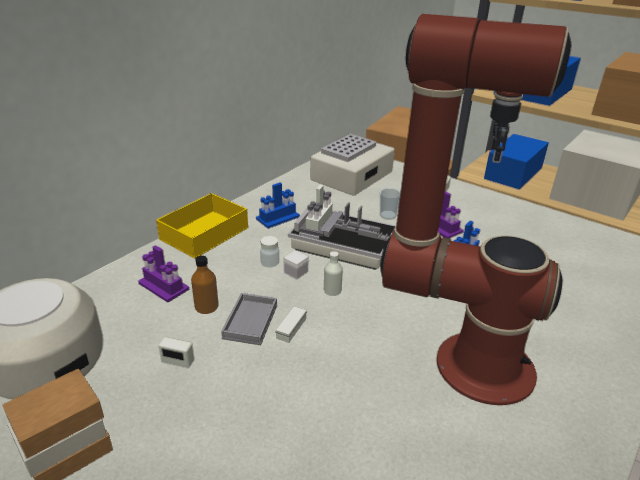

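View pics/top0.png

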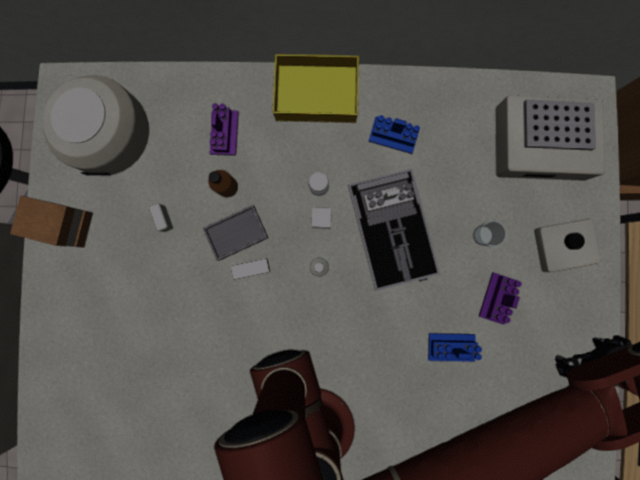

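View pics/wrist0.png

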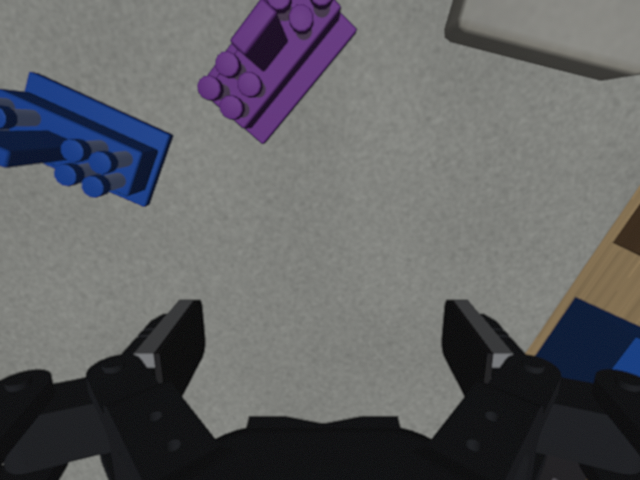

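The shaker with the white/grey rack is at about (393,230) in the top view. The steel tray is at (236,233), and the yellow box at (316,88) and the blue and purple racks are look-alikes. I'll enlarge the shaker and tray next.

```bash
cat > h.py <<'E'
import numpy as np, cv2
from station import ctrl
def ray(d,uv):
    p=cv2.undistortPoints(np.array([[uv]],float),d["mtx"],np.array(d["D"]))[0,0]
    v=d["T"][:3,:3]@np.array([p[0],-p[1],-1.0]); return d["T"][:3,3],v
def onz(d,uv,z):
    o,v=ray(d,uv); return o+v*(z-o[2])/v[2]
def tri(*dus):
    A=np.zeros((3,3));b=np.zeros(3);L=[]
    for d,uv in dus:
        o,v=ray(d,uv);v=v/np.linalg.norm(v);P=np.eye(3)-np.outer(v,v);A+=P;b+=P@o;L.append((o,v))
    x=np.linalg.solve(A,b); return x,[np.linalg.norm(np.cross(x-o,v)) for o,v in L]
def proj(d,X):
    X=np.atleast_2d(X); c=(X-d["T"][:3,3])@d["T"][:3,:3]; c=c*[1,-1,-1]
    return cv2.projectPoints(c,np.zeros(3),np.zeros(3),d["mtx"],np.array(d["D"]))[0][:,0]
def crop(d,x0,y0,w,h,name,s=5):
    im=d["color"][y0:y0+h,x0:x0+w,::-1]; cv2.imwrite(name,cv2.resize(im,None,fx=s,fy=s,interpolation=cv2.INTER_CUBIC))
E
python3 - <<'E'
from h import *
d=ctrl.get_image("top"); crop(d,340,165,110,130,"pics/t1.png",4.5); crop(d,195,195,85,90,"pics/t2.png",6)
d=ctrl.get_image("side"); crop(d,280,175,125,95,"pics/s1.png",6); crop(d,210,280,110,70,"pics/s2.png",6)
E
```

```text
(no output)
```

View pics/t1.png

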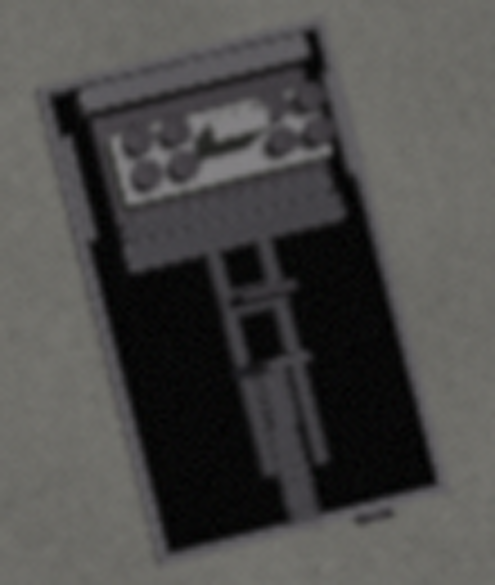

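View pics/s1.png

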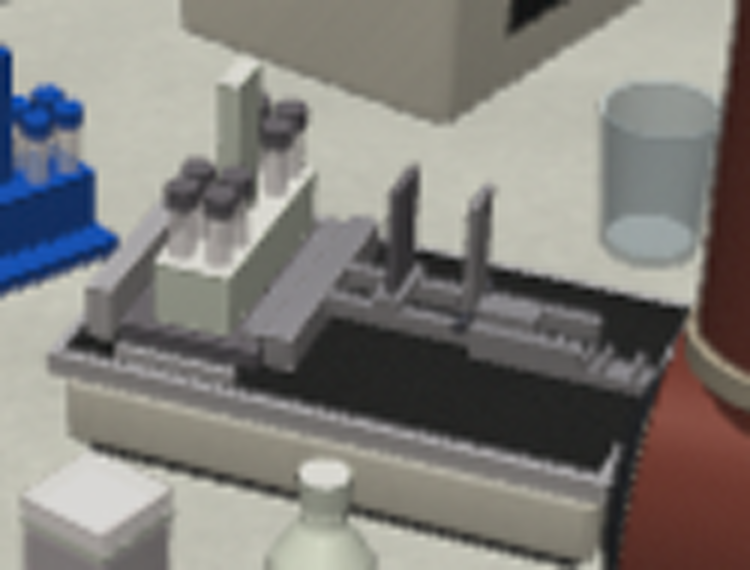

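View pics/t2.png

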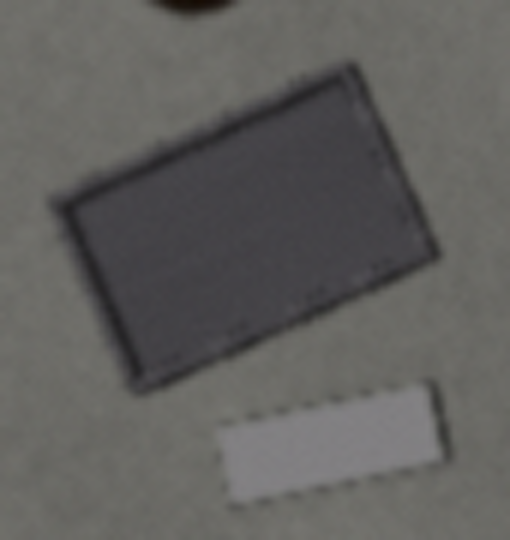

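View pics/s2.png

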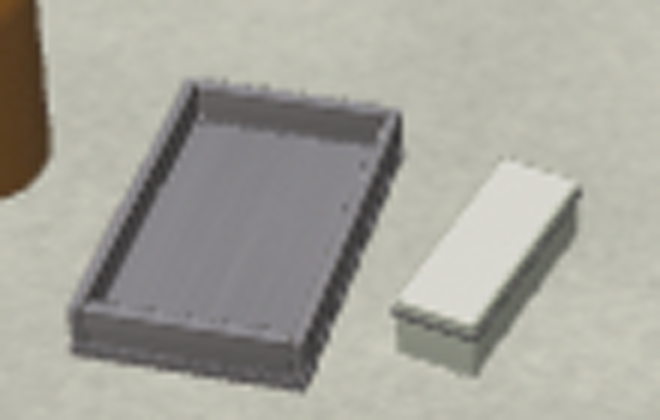

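In the crops the jaw, white-block rack, crossbar, plate and lever lie in line, as described. The real rack is the white/grey one on the deck. Now I'll work out positions from these pixels.

```bash
python3 - <<'E'
from h import *
np.set_printoptions(precision=4,suppress=True)
T=ctrl.get_image("top");S=ctrl.get_image("side")
t1=lambda x,y:(340+(x+.5)/4.5-.5,165+(y+.5)/4.5-.5)
t2=lambda x,y:(195+(x+.5)/6-.5,195+(y+.5)/6-.5)
s1=lambda x,y:(280+(x+.5)/6-.5,175+(y+.5)/6-.5)
s2=lambda x,y:(210+(x+.5)/6-.5,280+(y+.5)/6-.5)
c=np.array([onz(T,t1(*p),.062) for p in [(40,92),(322,15),(440,487),(163,562)]])
print("shaker",c,[np.linalg.norm(c[i]-c[(i+1)%4]) for i in range(4)],c.mean(0))
ax=(c[0]+c[1]-c[2]-c[3])[:2];print("yaw",np.degrees(np.arctan2(ax[1],ax[0])), np.degrees(np.arctan2(-(c[1]-c[0])[0],-(c[1]-c[0])[1])*-1))
for n,p in [("plate",(407,170)),("lever",(485,187))]:print(n,onz(S,s1(*p),.148))
print("fin",onz(S,s1(241,75),.187))
print("tri top plate/lever", tri((S,s1(407,170)),(T,t1(264,294))),tri((S,s1(485,187)),(T,t1(276,362))))
c=np.array([onz(T,t2(*p),.026) for p in [(60,205),(355,65),(440,255),(137,392)]])
print("trayT",c,[np.linalg.norm(c[i]-c[(i+1)%4]) for i in range(4)],c.mean(0))
c=np.array([onz(S,s2(*p),.026) for p in [(72,312),(190,80),(402,112),(305,347)]])
print("trayS",c,[np.linalg.norm(c[i]-c[(i+1)%4]) for i in range(4)],c.mean(0))
for n,p,z in [("tall",(222,183),.0),("white",(319,267),.11),("jar",(319,183),.075),("tip",(321,218),.055)]:print(n,onz(T,p,z))
E
```

```text
shaker [[ 0.6364 -0.0727  0.062 ]
 [ 0.6855 -0.2325  0.062 ]
 [ 0.4189 -0.3034  0.062 ]
 [ 0.3729 -0.1483  0.062 ]] [np.float64(0.16718954124692179), np.float64(0.2757809283535422), np.float64(0.16180532624259597), np.float64(0.27412324648056485)] [ 0.5284 -0.1892  0.062 ]
yaw 15.456118440589396 17.066445552773178
plate [ 0.5251 -0.1968  0.148 ]
lever [ 0.4874 -0.2068  0.148 ]
fin [ 0.5997 -0.1633  0.187 ]
tri top plate/lever (array([ 0.5185, -0.1878,  0.1542]), [np.float64(0.0005503226037526267), np.float64(0.0005503226037524817)]) (array([ 0.4818, -0.1956,  0.1549]), [np.float64(0.0012293874041582526), np.float64(0.0012293874041583266)])
trayT [[0.5166 0.3024 0.026 ]
 [0.5819 0.1741 0.026 ]
 [0.4994 0.1335 0.026 ]
 [0.4356 0.2646 0.026 ]] [np.float64(0.14396433373777812), np.float64(0.09196242854964358), np.float64(0.145824548079109), np.float64(0.08944592831233811)] [0.5084 0.2187 0.026 ]
trayS [[0.5165 0.3131 0.026 ]
 [0.5827 0.1813 0.026 ]
 [0.4987 0.1403 0.026 ]
 [0.4331 0.2705 0.026 ]] [np.float64(0.1474925884152375), np.float64(0.09352897386766484), np.float64(0.14577463817389152), np.float64(0.09366426546233743)] [0.5078 0.2263 0.026 ]
tall [0.644  0.2677 0.    ]
white [ 0.426  -0.0045  0.11  ]
jar [0.6374 0.0025 0.075 ]
tip [ 0.5506 -0.0047  0.055 ]
```

```bash
cat >> h.py <<'E'
from scipy.spatial.transform import Rotation as R
def goal(p,yawy):
    """shift cm & rotvec deg in tool axes to reach TCP p, pointing down, tool y at world angle yawy deg"""
    o=ctrl.get_obs();R0=R.from_rotvec(o["tool_rot"])
    a=np.radians(yawy);y=np.array([np.cos(a),np.sin(a),0]);z=np.array([0,0,-1.]);x=np.cross(y,z)
    R1=R.from_matrix(np.stack([x,y,z],1))
    return R0.inv().apply(np.array(p)-o["tool_pos"])*100, np.degrees((R0.inv()*R1).as_rotvec())
E
python3 - <<'E'
from h import *
np.set_printoptions(precision=3,suppress=True)
print(goal([.535,-.195,.33],15.5))
E
```

```text
(array([ 40.426, -22.39 ,  -9.885]), array([ -0.02 ,  -0.023, -80.76 ]))
```

Emit:
play_rows:
  motion:
    - [[-1,4,-2,-3,0,0,-8],[-1,8,-4.5,-5,0,0,-16],[-1,12,-7,-7,0,0,-24],[-1,16,-9,-8.5,0,0,-32],[-1,20,-11,-10,0,0,-40],[-1,24,-13,-10,0,0,-48],[-1,28,-15.5,-10,0,0,-56],[-1,32,-18,-10,0,0,-64],[-1,36,-20,-10,0,0,-72],[-1,40.4,-22.4,-10,0,0,-80.8],[-1,40.4,-22.4,-10,0,0,-80.8],[-1,40.4,-22.4,-10,0,0,-80.8],[-1,40.4,-22.4,-10,0,0,-80.8]]

```text
t: 1.98
tool_pos: [0.5342, -0.196, 0.3312]
tool_rot: [-1.903, -2.499, -0.0]
contact_force: [-0.4, 0.2, 0.0]
opening: 0.0849
```

```bash
python3 - <<'E'
from h import *
d=ctrl.get_image("wrist");cv2.imwrite("pics/w1.png",d["color"][:,:,::-1])
d=ctrl.get_image("top");cv2.imwrite("pics/top1.png",d["color"][:,:,::-1])
print(ctrl.get_obs()["q"])
E
```

```text
[-4.82534712e-01 -1.20039175e-01  1.61733124e+00  1.88366390e-04
  1.64455759e+00 -7.51692954e-01]
```

View pics/w1.png

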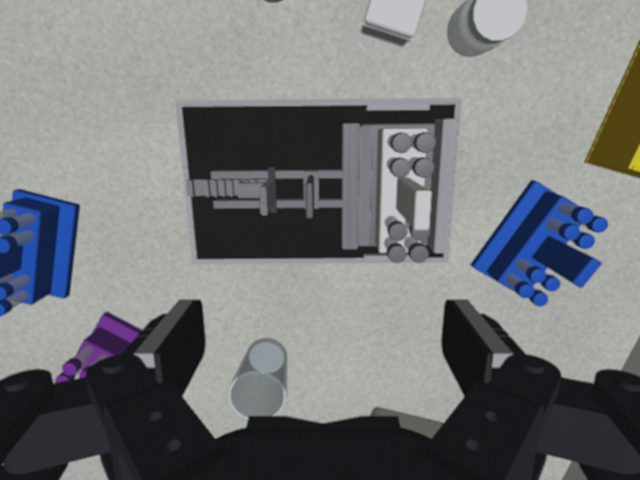

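```bash
python3 - <<'E'
from h import *
np.set_printoptions(precision=4,suppress=True)
d=ctrl.get_image("wrist"); crop(d,170,90,160,180,"pics/w1a.png",3.3*1.0) if 0 else crop(d,180,90,150,120,"pics/w1a.png",5); crop(d,330,90,150,120,"pics/w1b.png",5)
crop(d,330,150,150,120,"pics/w1c.png",5)
print(proj(d,ctrl.get_obs()["tool_pos"]), d["T"])
# horizontal shaker edges for yaw
for uv in [(181,102),(460,99),(448,262),(194,263)]: print(onz(d,uv,.062))
E
```

```text
[[323.1957 307.128 ]] [[ 0.9641 -0.2557 -0.0712  0.5162]
 [ 0.2654  0.9287  0.2591 -0.1305]
 [-0.0001 -0.2687  0.9632  0.4727]
 [ 0.      0.      0.      1.    ]]
[ 0.3768 -0.1463  0.062 ]
[ 0.6383 -0.0714  0.062 ]
[ 0.6854 -0.2325  0.062 ]
[ 0.419 -0.307  0.062]
```

View pics/w1a.png

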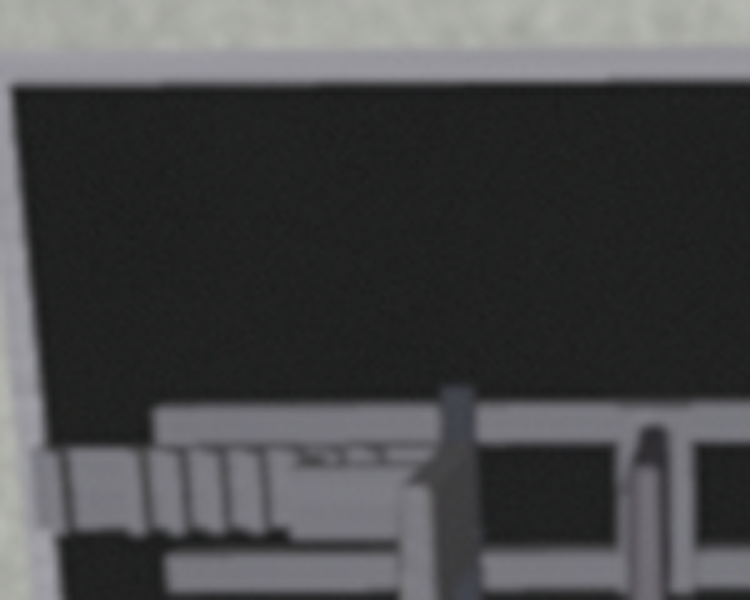

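View pics/w1c.png

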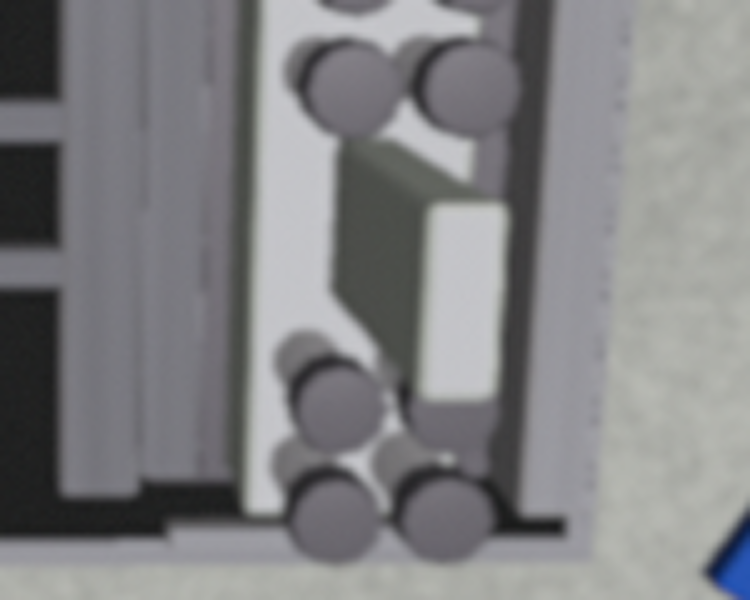

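```bash
python3 - <<'E'
from h import *
np.set_printoptions(precision=4,suppress=True)
d=ctrl.get_image("wrist"); crop(d,240,155,100,75,"pics/w1d.png",8)
f=[(330+(x+.5)/5-.5,150+(y+.5)/5-.5) for x,y in [(427,205),(507,205),(497,402),(420,400)]]
P=np.array([onz(d,p,.187) for p in f]);print(P,P.mean(0),[np.linalg.norm(P[i]-P[(i+1)%4]) for i in range(4)])
E
```

```text
[[ 0.5922 -0.1564  0.187 ]
 [ 0.6033 -0.1534  0.187 ]
 [ 0.6117 -0.1815  0.187 ]
 [ 0.6006 -0.1842  0.187 ]] [ 0.602  -0.1689  0.187 ] [np.float64(0.011516160349457643), np.float64(0.029356199653308174), np.float64(0.011413838977017796), np.float64(0.02906049924485616)]
```

View pics/w1d.png

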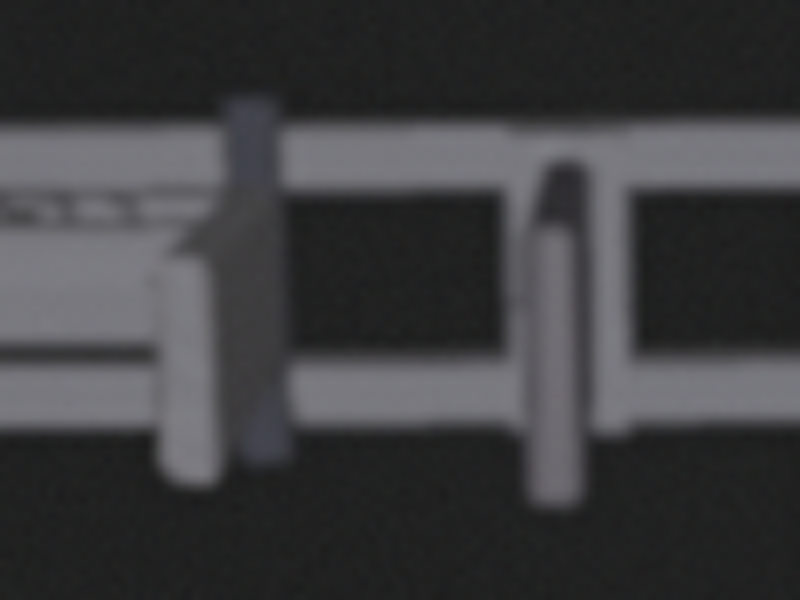

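```bash
python3 - <<'E'
from h import *
np.set_printoptions(precision=4,suppress=True)
d=ctrl.get_image("wrist")
f=lambda x,y:(240+(x+.5)/8-.5,155+(y+.5)/8-.5)
L=onz(d,f(189,371),.148);P=onz(d,f(556,365),.148);F=np.array([.602,-.1689,.187])
print(L,P,np.linalg.norm(P-L),"top sizes",np.linalg.norm(onz(d,f(556,222),.148)-onz(d,f(556,508),.148)))
v=(P-L)[:2];print("yaw LP",np.degrees(np.arctan2(v[1],v[0])));v=(F-L)[:2];print("yaw LF",np.degrees(np.arctan2(v[1],v[0])),np.linalg.norm(v))
E=np.array([onz(d,u,.062) for u in [(181,102),(460,99),(448,262),(194,263)]])
for v in [E[1]-E[0],E[2]-E[3]]:print("edge yaw",np.degrees(np.arctan2(v[1],v[0])))
a=np.radians(15.7);u=np.array([np.cos(a),np.sin(a)])
C=P[:2]+u*(.003-.014);C[:]=C
# put on axis: average lateral of L,P
print("squeeze centre",C)
print(goal([*C,.22],15.7), goal([*C,.114],15.7))
E
```

```text
[ 0.4846 -0.2012  0.148 ] [ 0.521  -0.1906  0.148 ] 0.03788502351260092 top sizes 0.02987220613729177
yaw LP 16.380218163528053
yaw LF 15.404377538596819 0.12176550074141979
edge yaw 16.00405170168466
edge yaw 15.657384492548326
squeeze centre [ 0.5104 -0.1935]
(array([ 0.8381, -2.2592, 11.1182]), array([ 0.0008, -0.0244, -0.2343])) (array([ 0.8336, -2.2594, 21.7182]), array([ 0.0008, -0.0244, -0.2343]))
```

The fin, lever and plate positions match the given sizes: 37.9 mm between lever and plate, 29.9 mm plate width, 29 × 11.5 mm fin top. I'll lower the open fingers over the plate and lever.

Emit:
play_rows:
  motion:
    - [[-1,0.8,-2.3,4,0,0,0],[-1,0.8,-2.3,8,0,0,0],[-1,0.8,-2.3,11,0,0,0],[-1,0.8,-2.3,14,0,0,0],[-1,0.8,-2.3,14,0,0,0],[-1,0.8,-2.3,14,0,0,0]]
  newtons: 20

```text
t: 2.98
tool_pos: [0.5106, -0.1945, 0.1927]
tool_rot: [1.902, 2.499, 0.001]
contact_force: [0.0, 0.1, -0.2]
opening: 0.0856
```

```bash
python3 - <<'E'
from h import *
d=ctrl.get_image("wrist");cv2.imwrite("pics/w2.png",d["color"][:,:,::-1])
E
```

```text
(no output)
```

View pics/w2.png

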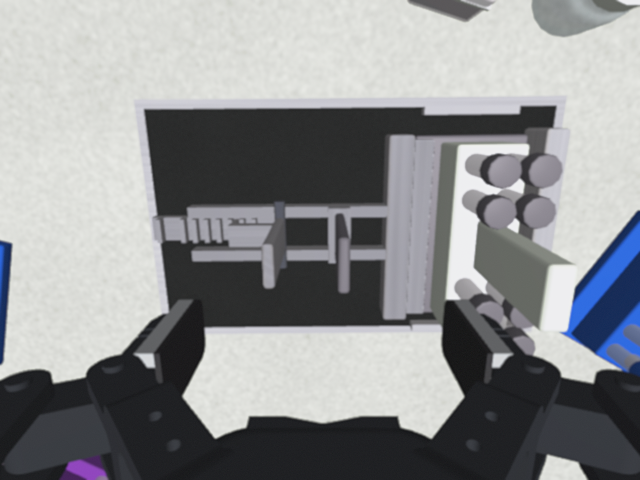

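```bash
python3 - <<'E'
from h import *
np.set_printoptions(precision=4,suppress=True)
d=ctrl.get_image("wrist");crop(d,250,190,110,110,"pics/w2a.png",5.4)
o=ctrl.get_obs();R0=R.from_rotvec(o["tool_rot"])
for n,u in [("L",(268.5,267)),("P",(344,266))]:
    X=onz(d,u,.148);print(n,X,R0.inv().apply(X-o["tool_pos"])*100)
E
```

```text
L [ 0.4849 -0.2017  0.148 ] [ 0.0215 -2.7191  4.5322]
P [ 0.521  -0.1913  0.148 ] [0.0687 1.0345 4.5414]
```

View pics/w2a.png

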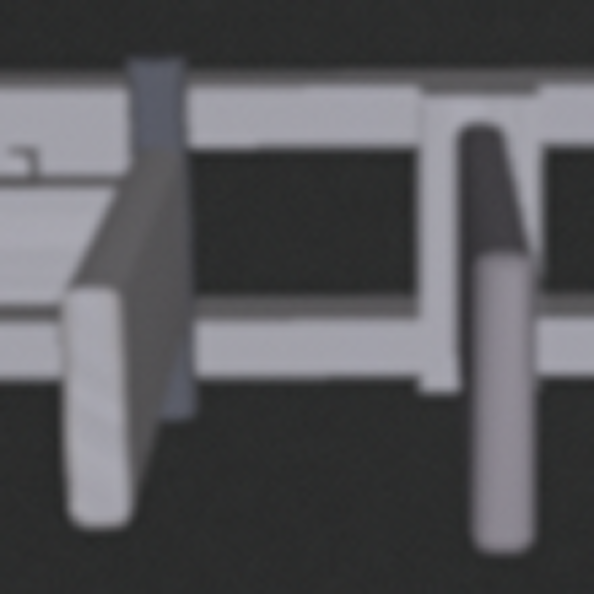

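Emit:
play_rows:
  motion:
    - [[-1,0,0,3,0,0,0],[-1,0,0,6,0,0,0],[-1,0,0,7.7,0,0,0],[-1,0,0,7.7,0,0,0],[0.2,0,0,7.7,0,0,0],[0.6,0,0,7.7,0,0,0],[0.8,0,0,7.7,0,0,0],[0.8,0,0,7.7,0,0,0],[0.8,0,0,7.7,0,0,0],[0.8,0,0,7.7,0,0,0]]
  newtons: 20

```text
t: 4.32
tool_pos: [0.5109, -0.1958, 0.1181]
tool_rot: [1.9, 2.498, -0.003]
contact_force: [-6.1, -0.9, 5.4]
opening: 0.0282
```

```bash
python3 - <<'E'
from h import *
d=ctrl.get_image("wrist");cv2.imwrite("pics/w3.png",d["color"][:,:,::-1])
d=ctrl.get_image("side");crop(d,280,160,125,110,"pics/s3.png",5)
E
```

```text
(no output)
```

View pics/w3.png

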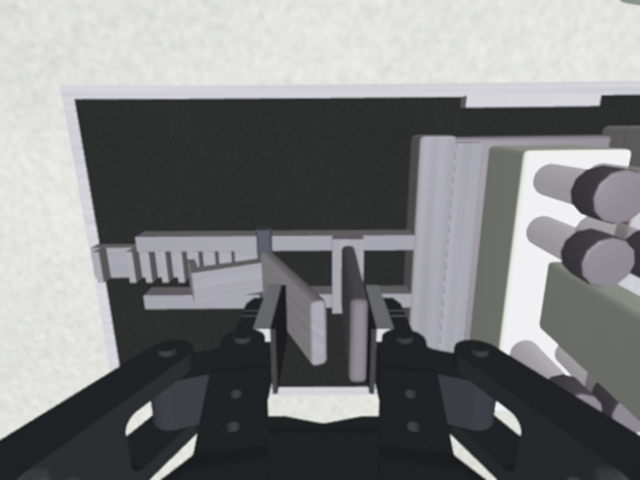

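View pics/s3.png

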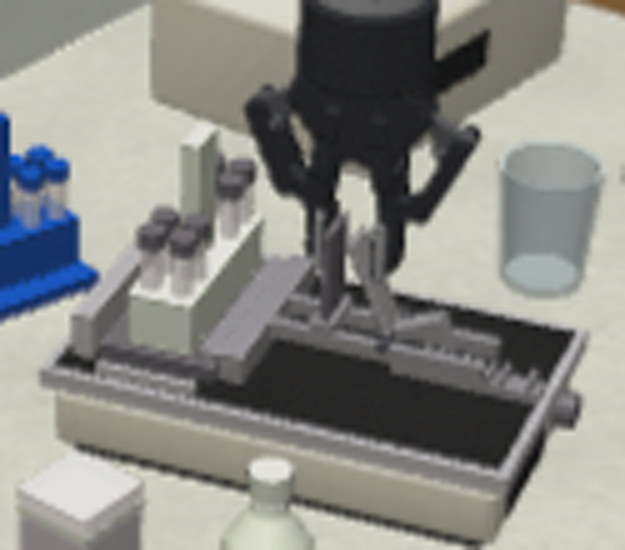

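The lever is squeezed (28 mm over both) and the tooth arm is up. Pulling back now.

Emit:
play_rows:
  motion:
    - [[0.8,0,-0.5,0,0,0,0],[0.8,0,-1.2,0,0,0,0],[0.8,0,-2,0,0,0,0],[0.8,0,-2.8,0,0,0,0],[0.8,0,-3.5,0,0,0,0],[0.8,0,-4.1,0,0,0,0],[0.8,0,-4.5,0,0,0,0],[0.8,0,-4.6,0,0,0,0],[0.8,0,-4.6,0,0,0,0],[0.8,0,-4.6,0,0,0,0]]

```text
t: 5.68
tool_pos: [0.4663, -0.2084, 0.1182]
tool_rot: [1.9, 2.498, -0.005]
contact_force: [2.0, -5.0, -1.7]
opening: 0.0282
```

```bash
python3 - <<'E'
from h import *
d=ctrl.get_image("wrist");cv2.imwrite("pics/w4.png",d["color"][:,:,::-1])
E
```

```text
(no output)
```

View pics/w4.png

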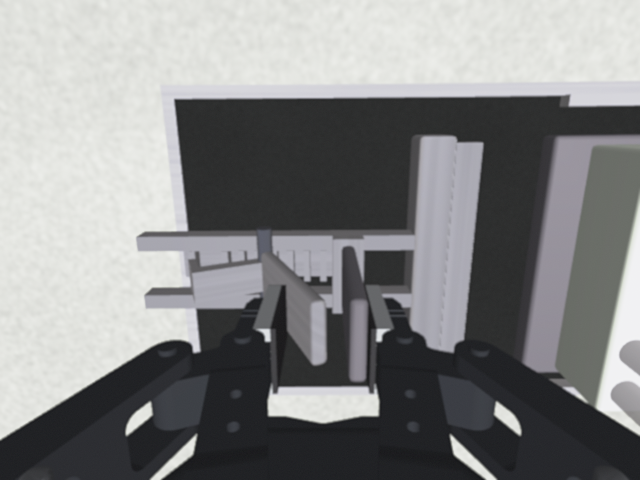

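The bar moved 46 mm with the tool and the foot is clear. Releasing and rising.

Emit:
play_rows:
  motion:
    - [[0.3,0,0,0,0,0,0],[0,0,0,0,0,0,0],[-0.5,0,0,0,0,0,0],[-1,0,0,0,0,0,0],[-1,0,0,0,0,0,0],[-1,0,0,0,0,0,0],[-1,0,0,-2,0,0,0],[-1,0,0,-6,0,0,0],[-1,0,0,-10,0,0,0],[-1,0,0,-14,0,0,0],[-1,0,3,-14,0,0,0],[-1,0,3,-14,0,0,0],[-1,0,3,-14,0,0,0]]

```text
t: 7.35
tool_pos: [0.4947, -0.1996, 0.2574]
tool_rot: [1.9, 2.5, -0.006]
contact_force: [-0.5, -0.4, -0.6]
opening: 0.0853
```

```bash
python3 - <<'E'
from h import *
d=ctrl.get_image("wrist");cv2.imwrite("pics/w5.png",d["color"][:,:,::-1])
d=ctrl.get_image("side");crop(d,280,160,125,110,"pics/s5.png",5)
E
```

```text
(no output)
```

View pics/w5.png

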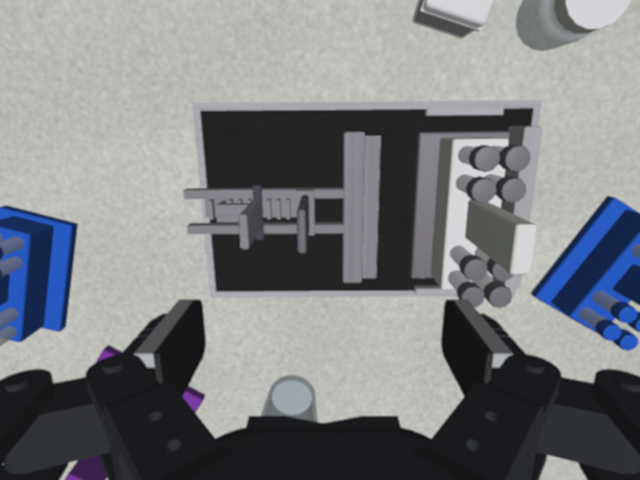

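View pics/s5.png

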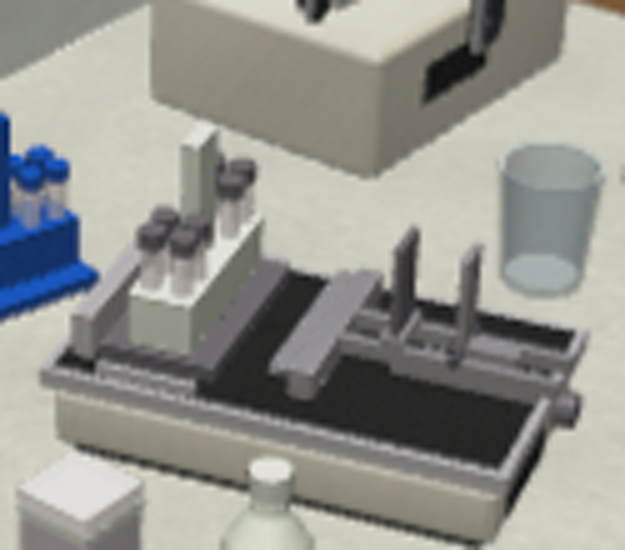

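The bar is back and the lever upright again. I'll measure the fin and bar travel.

```bash
python3 - <<'E'
from h import *
d=ctrl.get_image("wrist");crop(d,460,190,85,90,"pics/w5a.png",6);crop(d,225,175,100,85,"pics/w5b.png",6)
E
```

```text
(no output)
```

View pics/w5a.png

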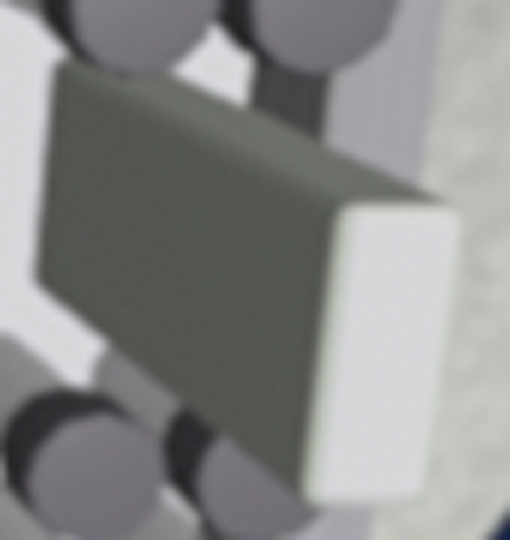

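View pics/w5b.png

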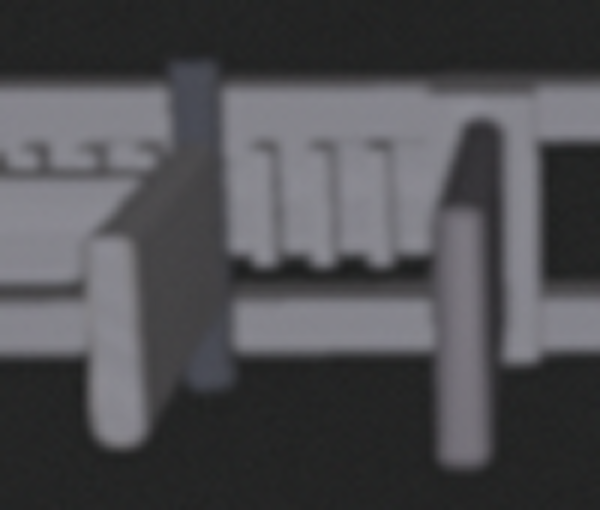

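```bash
python3 - <<'E'
from h import *
np.set_printoptions(precision=4,suppress=True)
d=ctrl.get_image("wrist")
a=lambda x,y:(460+(x+.5)/6-.5,190+(y+.5)/6-.5)
b=lambda x,y:(225+(x+.5)/6-.5,175+(y+.5)/6-.5)
P=np.array([onz(d,a(*p),.187) for p in [(338,206),(460,206),(426,498),(305,500)]]);F=P.mean(0);print("fin",F,[np.linalg.norm(P[i]-P[(i+1)%4]) for i in range(4)])
v=P[0]+P[1]-P[2]-P[3];print("fin yaw",np.degrees(np.arctan2(-v[0],v[1])))
L=onz(d,b(119,340),.148);Q=onz(d,b(466,338),.148);print(L,Q,np.linalg.norm(L-Q),"travel",np.linalg.norm(Q-[.521,-.191,.148]))
F=np.array([.602,-.1692,0])
print(goal([*F[:2],.26],15.7),goal([*F[:2],.156],15.7))
E
```

```text
fin [ 0.6011 -0.1686  0.187 ] [np.float64(0.01100355007810076), np.float64(0.028309615921385065), np.float64(0.011278860868708628), np.float64(0.028524560740200423)]
fin yaw 17.039040626575005
[ 0.4447 -0.2124  0.148 ] [ 0.481  -0.2021  0.148 ] 0.03769708692802604 travel 0.0415410230132301
(array([ 0.0816, 11.1659, -0.2528]), array([-0.0753,  0.2152, -0.2268])) (array([ 0.1207, 11.1795, 10.1471]), array([-0.0753,  0.2152, -0.2268]))
```

The bar travel measures about 41.5 mm with lever spacing 37.7 mm, so the tooth is down in the last notch (40–48). Going to the fin.

Emit:
play_rows:
  motion:
    - [[-1,0.1,4,-0.5,0,0,0],[-1,0.1,8,-0.5,0,0,0],[-1,0.1,11.2,-0.3,0,0,0],[-1,0.1,11.2,2,0.1,0.2,-0.2],[-1,0.1,11.2,5,0.1,0.2,-0.2],[-1,0.1,11.2,8,0.1,0.2,-0.2],[-1,0.1,11.2,10.2,0.1,0.2,-0.2],[-1,0.1,11.2,10.2,0.1,0.2,-0.2],[-1,0.1,11.2,10.2,0.1,0.2,-0.2],[0.3,0.1,11.2,10.2,0.1,0.2,-0.2],[0.7,0.1,11.2,10.2,0.1,0.2,-0.2],[1,0.1,11.2,10.2,0.1,0.2,-0.2],[1,0.1,11.2,10.2,0.1,0.2,-0.2],[1,0.1,11.2,10.2,0.1,0.2,-0.2],[1,0.1,11.2,10.2,0.1,0.2,-0.2]]
  newtons: 50

```text
t: 9.43
tool_pos: [0.6024, -0.1694, 0.1558]
tool_rot: [-1.897, -2.503, 0.004]
contact_force: [-0.1, -0.4, 0.7]
opening: 0.0113
```

```bash
python3 - <<'E'
from h import *
np.set_printoptions(precision=4,suppress=True)
d=ctrl.get_image("wrist");cv2.imwrite("pics/w6.png",d["color"][:,:,::-1])
o=ctrl.get_obs();print(o["tool_pos"],o["opening"],R.from_rotvec(o["tool_rot"]).as_matrix())
E
```

```text
[ 0.6024 -0.1694  0.1557] 0.011215486223179388 [[-0.2701  0.9628 -0.0024]
 [ 0.9628  0.2701 -0.0013]
 [-0.0006 -0.0027 -1.    ]]
```

View pics/w6.png

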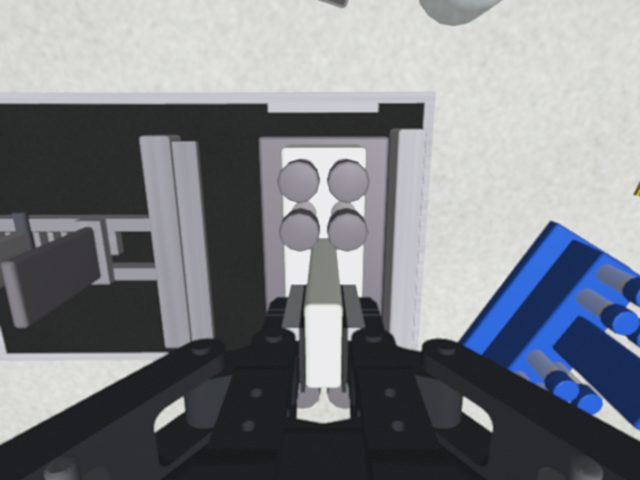

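Gripped and centred on the fin (opening 11 mm). Lifting.

Emit:
play_rows:
  motion:
    - [[1,0,0,-0.5,0,0,0],[1,0,0,-1.5,0,0,0],[1,0,0,-3,0,0,0],[1,0,0,-5,0,0,0],[1,0,0,-7.5,0,0,0],[1,0,0,-10,0,0,0],[1,0,0,-12,0,0,0],[1,0,0,-12,0,0,0],[1,0,0,-12,0,0,0]]

```text
t: 10.6
tool_pos: [0.6023, -0.1691, 0.2749]
tool_rot: [-1.896, -2.502, 0.005]
contact_force: [0.3, 0.1, -3.5]
opening: 0.0112
```

```bash
python3 - <<'E'
from h import *
np.set_printoptions(precision=4,suppress=True)
d=ctrl.get_image("wrist");cv2.imwrite("pics/w7.png",d["color"][:,:,::-1])
d=ctrl.get_image("side");crop(d,240,100,165,170,"pics/s7.png",3.5)
print(goal([.535,.04,.275],20))
E
```

```text
(array([21.9337, -0.8067, -0.0789]), array([-0.288 , -0.086 , -4.3286]))
```

View pics/w7.png

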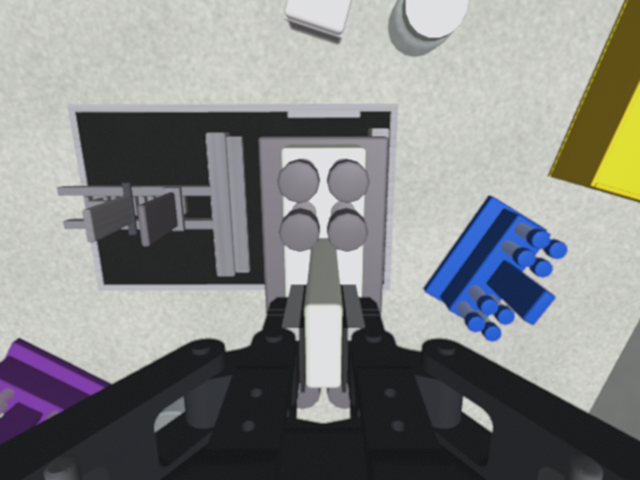

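View pics/s7.png

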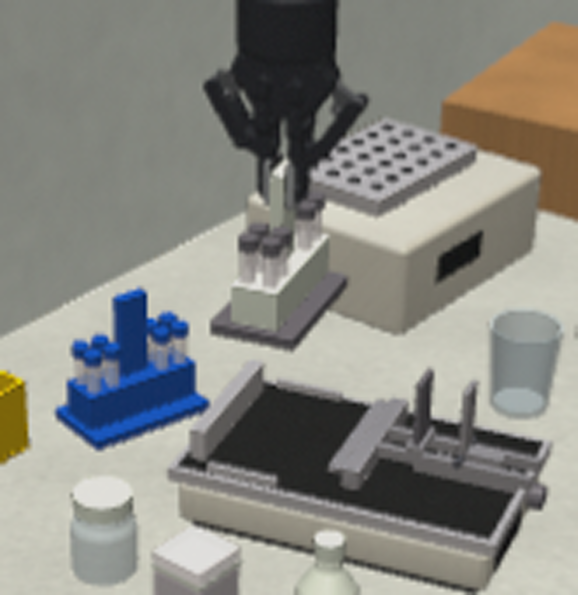

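Emit:
play_rows:
  motion:
    - [[1,2,0,0,0,0,-0.5],[1,5,0,0,0,0,-1],[1,8,-0.3,0,0,0,-1.5],[1,11.5,-0.5,0,0,0,-2],[1,15,-0.6,0,0,0,-3],[1,18,-0.8,0,0,0,-4],[1,20.5,-0.8,0,0,0,-4.3],[1,22,-0.8,0,0,0,-4.3],[1,22,-0.8,0,0,0,-4.3],[1,22,-0.8,0,0,0,-4.3]]

```text
t: 11.95
tool_pos: [0.5349, 0.0402, 0.2741]
tool_rot: [-1.801, -2.569, 0.006]
contact_force: [-0.3, -0.0, -4.5]
opening: 0.0111
```

```bash
python3 - <<'E'
from h import *
d=ctrl.get_image("wrist");cv2.imwrite("pics/w8.png",d["color"][:,:,::-1])
E
```

```text
(no output)
```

View pics/w8.png

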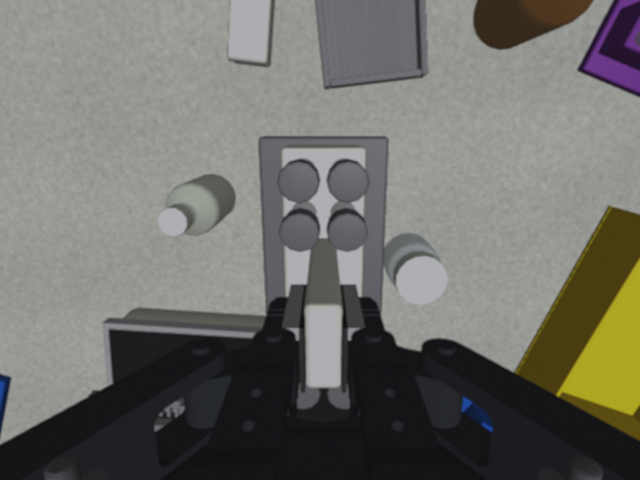

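Emit:
play_rows:
  motion:
    - [[1,2,0,0,0,0,-2],[1,4,0,0,0,0,-4],[1,6,0,0,0,0,-6],[1,7,0,0,0,0,-7],[1,7,0,0,0,0,-7],[1,7,0,0,0,0,-7]]

```text
t: 12.75
tool_pos: [0.5113, 0.1057, 0.2742]
tool_rot: [-1.641, -2.674, 0.006]
contact_force: [-0.2, -0.2, -3.2]
opening: 0.0111
```

```bash
python3 - <<'E'
from h import *
d=ctrl.get_image("wrist");cv2.imwrite("pics/w9.png",d["color"][:,:,::-1])
crop(d,230,0,160,130,"pics/w9a.png",5)
E
```

```text
(no output)
```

View pics/w9.png

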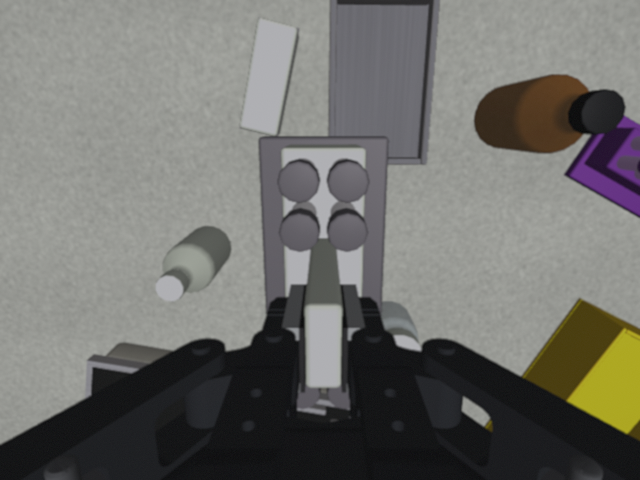

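View pics/w9a.png

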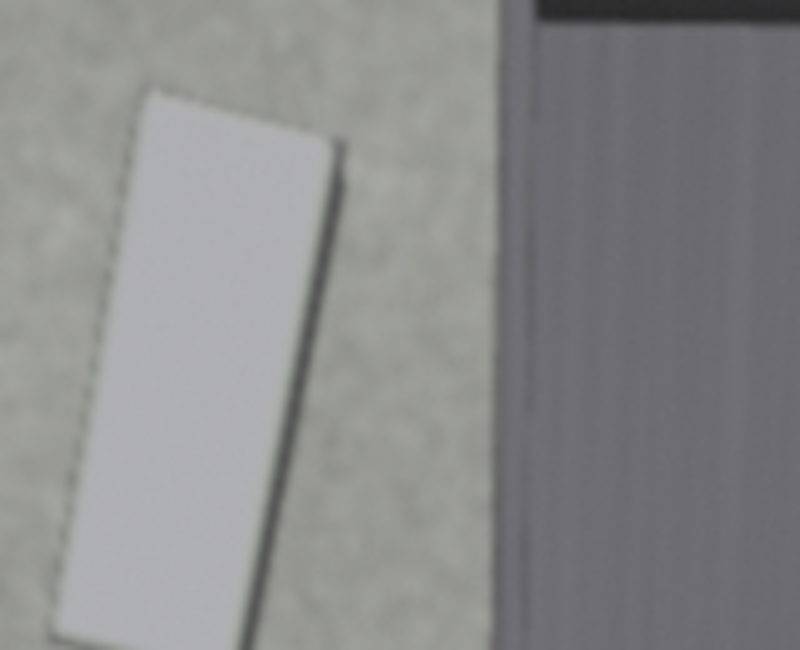

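Emit:
play_rows:
  motion:
    - [[1,-1,1,-2,0,0,0],[1,-1.5,2,-5,0,0,0],[1,-1.5,3,-7,0,0,0],[1,-1.5,3.5,-8,0,0,0],[1,-1.5,3.5,-8,0,0,0],[1,-1.5,3.5,-8,0,0,0]]

```text
t: 13.55
tool_pos: [0.5492, 0.1078, 0.3526]
tool_rot: [-1.641, -2.672, 0.008]
contact_force: [-0.3, -1.0, -4.8]
opening: 0.0112
```

```bash
python3 - <<'E'
from h import *
d=ctrl.get_image("wrist");cv2.imwrite("pics/w10.png",d["color"][:,:,::-1])
crop(d,260,0,160,140,"pics/w10a.png",4)
E
```

```text
(no output)
```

View pics/w10.png

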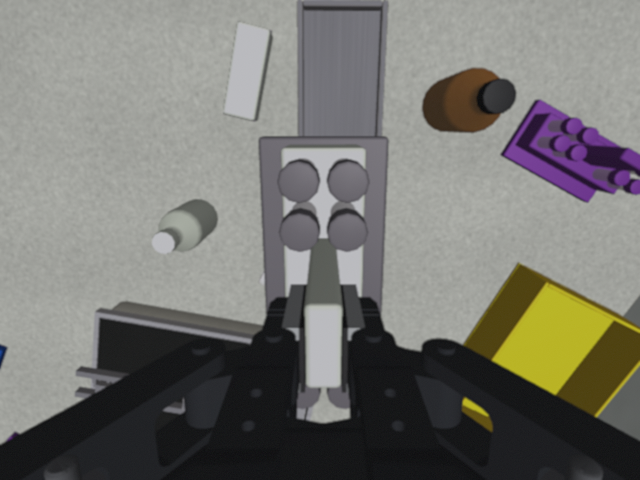

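View pics/w10a.png

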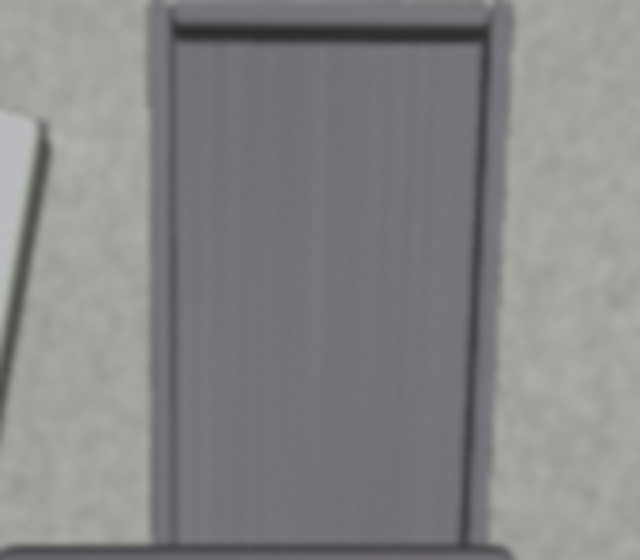

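The whole far end of the tray and both sides are in view (outer top corners about (298,1.5) and (388,1.5)). The rack foot's far edge spans (260,137)–(387,137). I'll compute the relative offset in the same camera.

```bash
python3 - <<'E'
from h import *
np.set_printoptions(precision=4,suppress=True)
d=ctrl.get_image("wrist");o=ctrl.get_obs()
a=lambda x,y:(260+(x+.5)/4-.5,(y+.5)/4-.5)
fl,fr,nl,nr=[onz(d,a(*p),.026) for p in [(151,5),(513,5),(152,540),(489,540)]]
print("width far/near",np.linalg.norm(fl-fr),np.linalg.norm(np.cross((fl-nl)/np.linalg.norm(fl-nl),nr-nl)))
for v in (fl-nl,fr-nr):print("tray side yaw-90",np.degrees(np.arctan2(v[1],v[0]))-90)
v=fr-fl;print("far edge yaw",np.degrees(np.arctan2(v[1],v[0])))
# inner floor corners z=.006
il,ir=onz(d,a(175,40),.006),onz(d,a(486,40),.006);print("inner width",np.linalg.norm(il-ir))
zu=o["tool_pos"][2]-.0937
crop(d,245,120,80,60,"pics/w10b.png",8);crop(d,330,120,80,60,"pics/w10c.png",8)
ax=(fl-nl)+(fr-nr);ax/=np.linalg.norm(ax);print("ax",ax,np.degrees(np.arctan2(ax[1],ax[0]))-90)
print("centre from outer", (fl+fr)/2-.074*ax," from inner",(il+ir)/2-.068*ax)
ql,qr=onz(d,(260,137),zu+.012),onz(d,(387,137),zu+.012);print("foot width",np.linalg.norm(ql-qr),"mid",(ql+qr)/2)
v=qr-ql;print("rack yaw",np.degrees(np.arctan2(v[1],v[0])))
th=np.arctan2(v[1],v[0]);print("rack centre",(ql+qr)/2+.062*np.array([np.sin(th),-np.cos(th),0]),"tcp",o["tool_pos"],R.from_rotvec(o["tool_rot"]).as_matrix())
# side view of tray & top for cross-check: earlier (0.5078,.2263) and (.5084,.2187)
E
```

```text
width far/near 0.09440746360304052 0.09581149804856184
tray side yaw-90 25.955411643288826
tray side yaw-90 26.55594789194059
far edge yaw 26.70601604566179
inner width 0.08504319691401067
ax [-0.4424  0.8968  0.    ] 26.25539884138726
centre from outer [0.5105 0.2222 0.026 ]  from inner [0.5097 0.225  0.006 ]
foot width 0.06901593314697825 mid [0.5207 0.163  0.2709]
rack yaw 26.86812860632731
rack centre [0.5487 0.1077 0.2709] tcp [0.5491 0.1079 0.3526] [[-0.4523  0.8919 -0.0075]
 [ 0.8919  0.4523 -0.001 ]
 [ 0.0024 -0.0071 -1.    ]]
```

View pics/w10b.png

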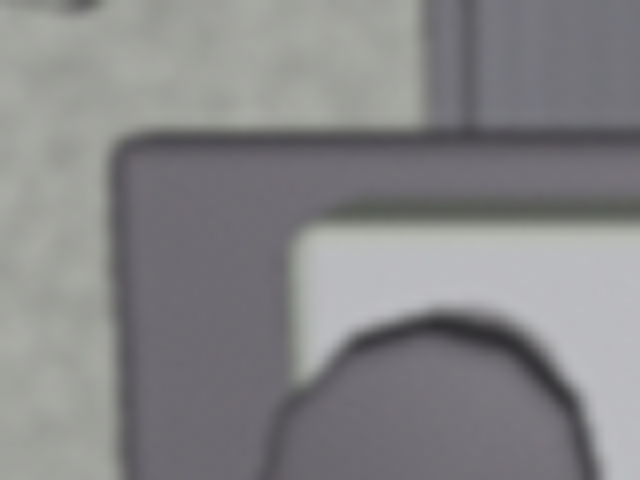

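View pics/w10c.png

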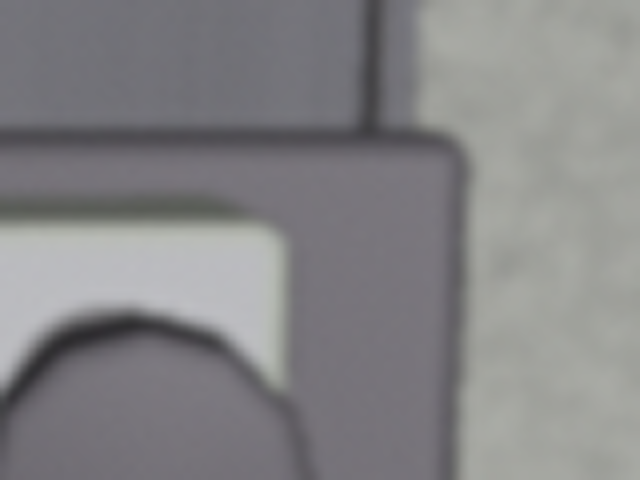

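```bash
python3 - <<'E'
from h import *
np.set_printoptions(precision=3,suppress=True)
print(goal([.510,.2235,.30],26.5),goal([.510,.2235,.14],26.5))
E
```

```text
(array([12.069,  1.777,  5.278]), array([-0.409, -0.138,  0.39 ])) (array([12.03 ,  1.891, 21.277]), array([-0.409, -0.138,  0.39 ]))
```

Emit:
play_rows:
  motion:
    - [[1,2,0.4,1,0,0,0],[1,5,0.8,2.5,-0.4,-0.1,0.4],[1,8,1.3,4,-0.4,-0.1,0.4],[1,11,1.8,5,-0.4,-0.1,0.4],[1,12,1.8,6,-0.4,-0.1,0.4],[1,12,1.8,9,-0.4,-0.1,0.4],[1,12,1.8,12,-0.4,-0.1,0.4],[1,12,1.9,15,-0.4,-0.1,0.4],[1,12,1.9,18,-0.4,-0.1,0.4],[1,12,1.9,20,-0.4,-0.1,0.4],[1,12,1.9,21.3,-0.4,-0.1,0.4],[1,12,1.9,21.3,-0.4,-0.1,0.4],[1,12,1.9,21.3,-0.4,-0.1,0.4]]

```text
t: 15.28
tool_pos: [0.5111, 0.2235, 0.1411]
tool_rot: [1.653, 2.67, 0.003]
contact_force: [-0.1, 0.4, -3.5]
opening: 0.0112
```

```bash
python3 - <<'E'
from h import *
d=ctrl.get_image("wrist");cv2.imwrite("pics/w11.png",d["color"][:,:,::-1])
crop(d,230,80,190,120,"pics/w11a.png",4)
d=ctrl.get_image("side");crop(d,190,220,140,130,"pics/s11.png",4.5)
E
```

```text
(no output)
```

View pics/w11.png

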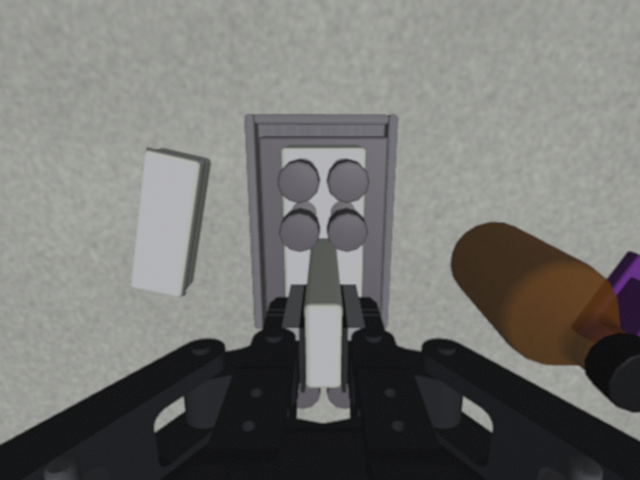

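View pics/w11a.png

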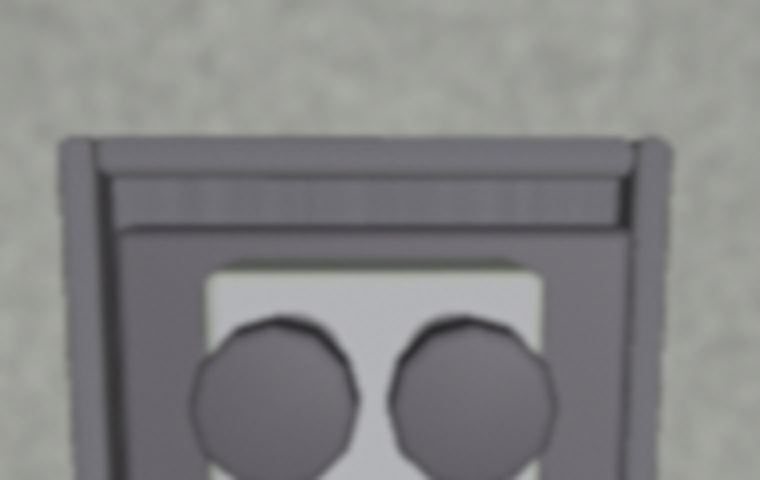

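View pics/s11.png

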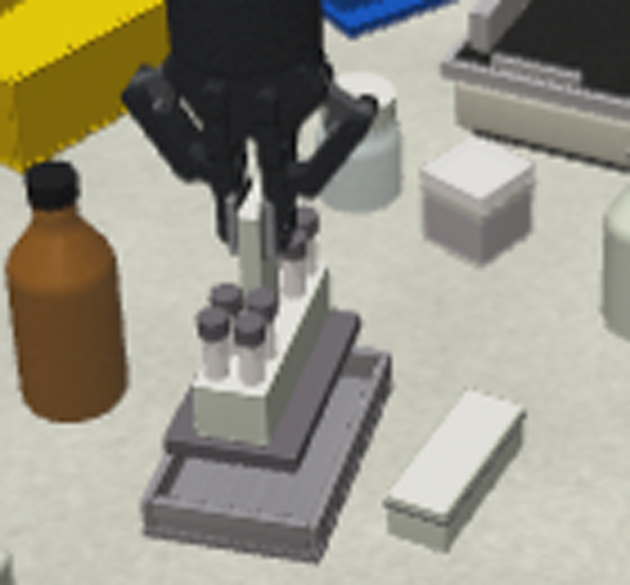

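```bash
python3 - <<'E'
from h import *
np.set_printoptions(precision=4,suppress=True)
d=ctrl.get_image("wrist");o=ctrl.get_obs();R0=R.from_rotvec(o["tool_rot"])
a=lambda x,y:(230+(x+.5)/4-.5,80+(y+.5)/4-.5)
t=lambda X:R0.inv().apply(X-o["tool_pos"])*1000
fl,fr,nl,nr=[t(onz(d,a(*p),.026)) for p in [(57,138),(672,138),(75,478),(658,478)]]
print("outer",fl,fr,nl,nr)
il,ir=[t(onz(d,a(*p),.026)) for p in [(98,175),(633,175)]];print("inner lip",il,ir)
ql,qr=[t(onz(d,a(*p),o["tool_pos"][2]-.0937+.012)) for p in [(117,230),(633,230)]];print("foot",ql,qr)
print(R0.as_matrix())
E
```

```text
outer [ 74.5428 -48.5203 115.0832] [ 74.5004  46.1337 115.2888] [ 21.6573 -48.4972 115.0705] [ 21.564   46.5433 115.277 ]
inner lip [ 69.0848 -42.4846 115.095 ] [ 69.0428  40.374  115.275 ]
foot [ 61.7638 -34.7048  81.6396] [61.7198 35.44   81.792 ]
[[-0.4461  0.895   0.0018]
 [ 0.895   0.446   0.0012]
 [ 0.0002  0.0022 -1.    ]]
```

Over the tray the rack is off by only −1.5 mm in tool y and +0.8 mm in x, with yaw aligned. Correcting and lowering most of the way.

Emit:
play_rows:
  motion:
    - [[1,0.1,-0.1,0.5,0,0,0],[1,0.1,-0.1,1.5,0,0,0],[1,0.1,-0.1,2.5,0,0,0],[1,0.1,-0.1,3.3,0,0,0],[1,0.1,-0.1,3.7,0,0,0],[1,0.1,-0.1,3.8,0,0,0],[1,0.1,-0.1,3.8,0,0,0],[1,0.1,-0.1,3.8,0,0,0]]

```text
t: 16.42
tool_pos: [0.5101, 0.2241, 0.1037]
tool_rot: [1.653, 2.67, 0.004]
contact_force: [-0.5, 0.6, -3.8]
opening: 0.0111
```

```bash
python3 - <<'E'
from h import *
d=ctrl.get_image("wrist")
crop(d,230,80,190,120,"pics/w12a.png",4)
print(ctrl.get_obs()["tool_pos"],ctrl.get_obs()["contact_force"])
E
```

```text
[0.51006491 0.22407418 0.10362435] [ 0.05382321 -0.3434528  -2.96147589]
```

View pics/w12a.png

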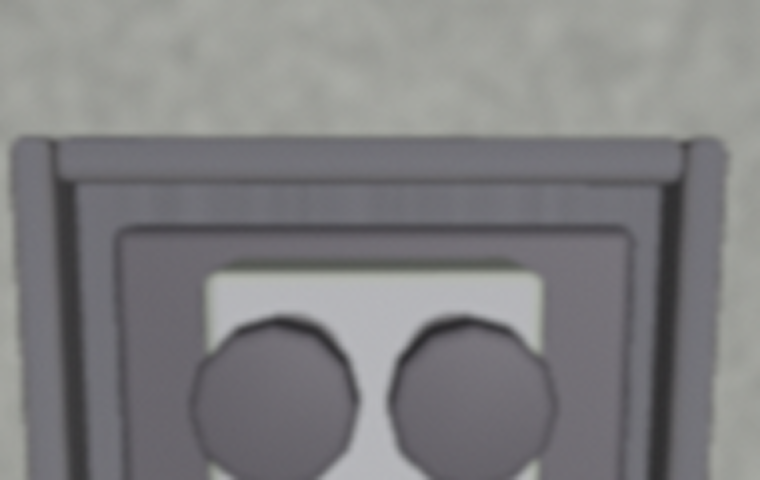

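The foot is inside the walls, clear on all visible sides, about 4 mm above the floor. Last bit slowly.

Emit:
play_rows:
  motion:
    - [[1,0,0,0.1,0,0,0],[1,0,0,0.2,0,0,0],[1,0,0,0.3,0,0,0],[1,0,0,0.35,0,0,0],[1,0,0,0.4,0,0,0],[1,0,0,0.4,0,0,0]]

```text
t: 17.23
tool_pos: [0.5101, 0.2242, 0.0999]
tool_rot: [1.653, 2.67, 0.004]
contact_force: [-1.1, 0.0, -1.5]
opening: 0.0111
```

Emit:
play_rows:
  motion:
    - [[1,0,0,0.05,0,0,0],[1,0,0,0.1,0,0,0],[1,0,0,0.1,0,0,0],[1,0,0,0.1,0,0,0]]

```text
t: 17.73
tool_pos: [0.5104, 0.2243, 0.0997]
tool_rot: [1.652, 2.67, 0.005]
contact_force: [-3.5, -0.3, 5.4]
opening: 0.0117
```

```bash
python3 - <<'E'
from h import *
d=ctrl.get_image("wrist");crop(d,230,80,190,120,"pics/w13a.png",4)
for i in range(3):
    ctrl.get_image("wrist");print(ctrl.get_obs()["tool_pos"],ctrl.get_obs()["contact_force"])
d=ctrl.get_image("side");crop(d,190,220,140,130,"pics/s13.png",4.5)
E
```

```text
[0.51038837 0.22428866 0.09975331] [-2.84545799  0.11845996  5.80012232]
[0.51036307 0.22432684 0.09973167] [-3.60267676 -0.45447631  6.58363083]
[0.51039512 0.22428437 0.09973334] [-2.37456841  0.07438431  5.15207213]
```

View pics/s13.png

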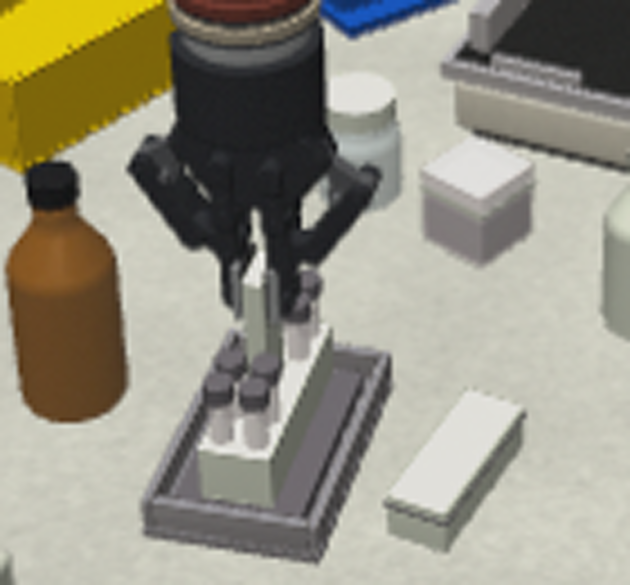

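The rack is resting on the floor: the force is +5 N upward and z = 0.0997 as predicted. Opening and rising straight up.

Emit:
play_rows:
  motion:
    - [[0.5,0,0,0,0,0,0],[0,0,0,0,0,0,0],[-0.6,0,0,0,0,0,0],[-1,0,0,0,0,0,0],[-1,0,0,0,0,0,0],[-1,0,0,0,0,0,0],[-1,0,0,-1.5,0,0,0],[-1,0,0,-5,0,0,0],[-1,0,0,-10,0,0,0],[-1,0,0,-15,0,0,0],[-1,-3,0,-18,0,0,0],[-1,-6,0,-18,0,0,0],[-1,-6,0,-18,0,0,0],[-1,-6,0,-18,0,0,0]]

```text
t: 19.73
tool_pos: [0.5362, 0.1706, 0.2799]
tool_rot: [1.653, 2.67, 0.005]
contact_force: [0.8, -0.5, -0.4]
opening: 0.0856
```

```bash
python3 - <<'E'
from h import *
d=ctrl.get_image("wrist");cv2.imwrite("pics/w14.png",d["color"][:,:,::-1])
d=ctrl.get_image("side");crop(d,150,150,260,200,"pics/s14.png",3)
E
```

```text
(no output)
```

View pics/w14.png

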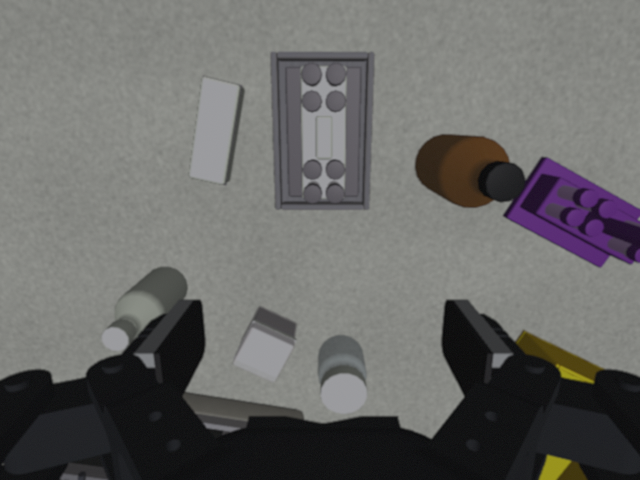

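View pics/s14.png

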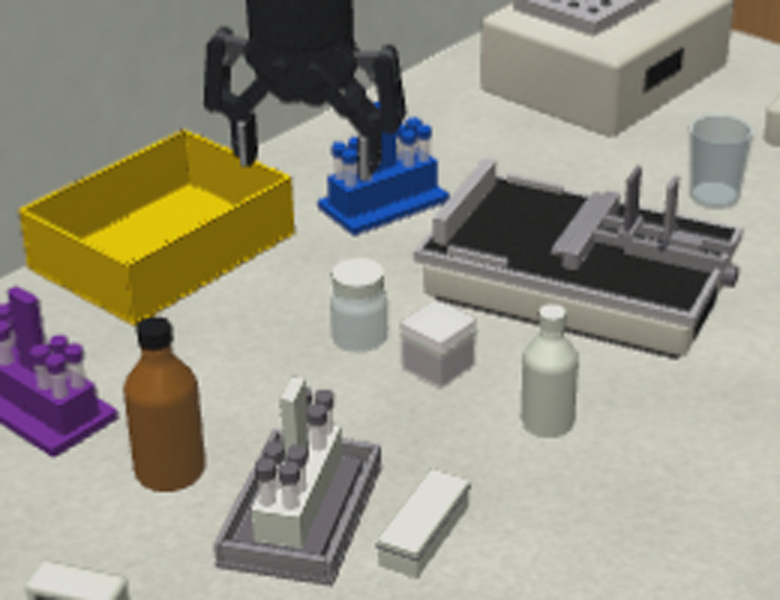

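```bash
python3 - <<'E'
from station import ctrl
print(ctrl.finish_job())
E
```

```text
the job is handed in; nothing more can be done
None
```

The job is handed in at about 20 s of the 54 s allowed, and my last checks found nothing wrong. `finish_job` reports no verdict, so success is not confirmed.

- **Clamp:** I squeezed the pawl lever until lever and plate measured 28 mm over both. I then pulled the bar back and let go. The lever stood upright again, 37.7 mm from the plate against 38 mm at rest, so the tooth is down.
- **Rack:** I lifted it by the fin, carried it level over the bench and lowered it into the tray. It came down gently, with about 5 N upward on the tool when it reached the floor. The tool height then (0.0997 m) matched a rack underside 6 mm above the bench.
- **Last pictures:** The rack sits flat inside the tray with a gap on every side. The clamp is still back, the bystanders in view look undisturbed, and the open gripper is about 180 mm up, touching nothing.

**Disagreements:**
- **Bar travel:** the tool moved 46 mm back, but the camera puts the bar's travel at about 41.5 mm. That is still within the last notch (40–48 mm) and above the required 38 mm.
- **Tray position:** the top and side cameras differed by about 7 mm on where the tray is. I placed the rack from the wrist camera, where rack and tray could be seen together.

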